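# Fit the seal plate and hold the enabling plunger

## Robot

A 6-joint arm with a two-finger parallel gripper is mounted at the origin on the work surface. World frame = base frame: x ahead of the robot, y to its left, z up, the work surface at z = 0. Lengths are in mm, angles in rad, forces in N, time in s.
With the tool pointing down it reaches from about 400 to 925 mm from the base axis. Payload 12.5 kg.
Tool frame: the origin (TCP) lies midway between the tips of the shut fingers; the grasp point (between the pads) lies 19 mm behind it; z points along the fingers, y is the line along which they close (so a half turn about z gives the same grasp; the last joint's range is limited). The gripper opens to 95 mm and grips with 3 to 60 N. Pads are 20 mm wide; open, the fingers measure 119 mm over their backs; the gripper's body (75 mm by 180 mm) begins 59 mm behind the grasp point.
Start: joints at [1.21, 0.491, 1.559, -0, 1.092, -0.106], TCP at [157.516, 604.847, 176.261] pointing down, gripper open.
Joint ranges: [-3.1, 3.1], [-0.84, 2.19], [0.05, 2.79], [-1.13, 4.28], [0.06, 2.93], [-2.69, 2.69]. Speed limits (rad/s): [2.22, 2.22, 2.79, 3.14, 3.14, 3.14].

## Interface

Orientations are given as [roll, pitch, yaw] about the fixed x, y, z axes, in that order (R = Rz(yaw) Ry(pitch) Rx(roll)).
In Python, from cell import env gives the robot as it stands.
- The arm moves only by the shell command python3 -m inch 'ROWS'. ROWS is JSON, a list of rows, each a list of 7 numbers: the turn, a rotation vector about the tool's x, y, z in rad, then the shift along the tool's x, y, z in cm, then the closure, from -1 (fully open) to 1 (shut). A call has 1 to 20 rows; each row shifts and turns the commanded pose from where the row before left it, along the tool's axes as they then stand; what a row does not reach is not made up. A row lasts 1/8 s, in which the tool goes at most 62.5 mm and 10.7 degrees, less where a joint would pass 70% of its speed; a pose out of reach is approached as far as the arm can. A call with a gripper value outside its range is refused whole. The fingers move at their own pace and stop on an object; the grip force is fixed at half the most. Time passes only in rows, so rows that do not move let the fingers close. It gives the time, the measured TCP pose, the force, the opening and the grip force at its end, in the units of the state.
- env.state(): the state, without advancing time (a new reading comes with each control period).
- env.read_camera(name): name is "side" or "top"; returns a dict with "img" (420x560x3 uint8, red, green, blue), "depth" (420x560 float32, mm along the optical axis (not along the pixel's ray), 0 where there is no reading), "fx", "fy", "cx", "cy" (pixels), "position" and "orientation" of the camera in the world. Camera axes: x right, y down, z forward; pixel columns grow to the right and rows downward; lengths in mm; the calibration is good to about 2 mm. A picture is of the moment at which its call begins.
- env.job_done(): hands the job in; it is judged then, once.
Trained networks look in a picture, given as the dict that the camera call returned (one of the last four; its "shot" number tells which), for a name from the list of things; names that differ only in an ending like _2 or _b are one class to them, and where a whole thing is asked for, a point or a joint stands for the part that bears it (a point fixed in the world has none). Each returns a list of dicts, best first, with "score" (0 to 1); they miss things now and then, are a little off and sometimes report something else, mostly with a low value. They report only what shows in the picture. A call takes as long as a camera call. They do not tell look-alikes from the thing itself.
- env.find_in(picture, target): "centre" ([x, y, z] in mm, in the coordinates of the camera as it stood for that picture, good to about 4 mm: the middle of the surface that is visible of it).
- env.trace(picture, target): "mask" (420x560 bool, what is visible of it).
The state is a dict: "t": time; "joints": joint angles; "qvel": joint speeds; "tau": joint torques, N m; "eef_pos": TCP position; "tcp_rot": TCP orientation; "ft_force": force on the tool from outside, world axes, zero at the start; "moment": the same for the moment, N m; "opening": opening from 0.0 (shut) to 1.0 (fully open); "grip_force": force on a finger pad.
Only numpy, scipy, OpenCV 4.12 (cv2) and the standard library are available. Lean on these libraries where they do the work, as an engineer would, in place of code of your own. Each camera call takes 0.05 s, during which the arm holds its last target. There are 200 camera calls.

## Task

Make the tray sealer ready for a trial run: take the seal plate with the yellow grip from the white board and lower it (do not drop it) over the sealer's two brass pins until it lies flush on the dark bed, and let go of it. Then push the black mushroom plunger of the yellow enabling station down with the fingertips to half of its travel, about 19 mm, so that its top edge stands in the green band, never down to the red, and finish while still holding it there: the program ends with the plunger held down. Leave the plate with the blue grip and everything else where it is.

Things in the scene. Friction and masses are not known exactly. Their poses are not given: they have to be found in the camera images.
- plate: Seal plate to fit: bare aluminium, 84 (x) by 124 (y) by 10 mm, with a yellow grip bar upright on its centre, 18 (x) by 44 (y) mm, 10 to 55 mm above the underside. Two 14 mm through holes on its y axis, 45 mm either side of centre. About 0.42 kg. Origin: centre of underside, z up. Starts flat on the white board (top 12 mm above the table). Fits equally after a half turn.
- spare: The other seal plate, not to be used: same plate and grip in size, but the grip is blue and the holes are only 32 mm either side of the centre. It lies on the same white board; the two plates may have changed places. Origin: centre of the underside.
- sealer: Tray sealer, fixed: pale teal base 150 (x) by 180 (y) mm, top at 50 mm; on it a dark steel bed 96 by 136 mm, top at 60 mm above the table; a teal control box with small knobs, 45 (x) by 150 (y) mm and up to 85 mm high, stands 74 to 119 mm from the origin along its x. Origin: on the table under the bed's centre.
- seat (a point): Centre of the bed's top face, where the plate's origin belongs (fixed, 60 mm above the table); x and y axes as those of the seated plate. Two upright brass pins of 12 mm diameter stand on its y axis, 45 mm either side; each is 24 mm high, the upper 8 mm tapering to 4 mm diameter.
- station: Enabling station, fixed: yellow box 90 by 90 mm, top at 60 mm above the table, under the black mushroom plunger. Two square gauge posts (12 mm), 38.5 mm from the plunger's axis at its +y and -y sides, up to 116 mm high: white, green from 102 to 92 mm, white, red below 87 mm. The head's top edge is the pointer. Origin: on the table, on the plunger's axis.
- head_top (a point): Centre of the flat top of the black mushroom head (54 mm diameter, 12 mm thick); at rest 116 mm above the table. It moves straight down with the plunger.
- plunger (a joint): Travel of the sprung plunger, m: 0 at rest (up), grows as it is pushed down, stop at 0.038. Hold at about 0.019 (green band 0.014 to 0.024); red from 0.029. The spring takes about 3.5 N to start and 0.35 N per mm more (10 N at 19 mm), and lifts it again when let go.
- weight: Bystander: black 5 kg test weight with a bar handle, 160 by 70 by 90 mm, on the bench scale at the right. Origin: centre of the underside.
- tray: Bystander: shallow open black food tray 100 by 130 by 35 mm, on the table beyond the station. Origin: centre of the underside.
- trays: Bystander: deeper open black tray 110 by 160 by 60 mm at the left, near the robot. Origin: centre of the underside.
- bottle: Bystander: clear bottle with blue cap, 60 mm diameter, 170 mm high, at the table's far side. Origin: centre of the underside.
- marker: Bystander: blue marker pen with black cap, about 125 mm long and 15 mm thick, lying near the robot. Origin: under its middle.
- brush: Bystander: cleaning brush lying near the robot. Origin: on its underside.
There are look-alikes about, which are no part of the job. Several things look just like the station: the one meant starts farthest to the robot's left.

How it is judged (in metres and radians):
On the way, in this order (a step that is already met when the one before it is completed fails the run):
1. the yellow-grip plate lies flush on the bed over both pins, let go (horizontal distance between plate and seat below 0.004 m and z of plate in the frame of seat between -0.003 and 0.003 m and angle between the z axis of plate and the z axis of seat, either way round below 0.03 rad and angle between the y axis of plate and the y axis of seat, either way round below 0.08 rad and contact force between the fingers and plate below 0.3 N), for 0.2 s.
2. the plunger is pushed by the fingertips into the green band (value of joint plunger between 0.014 and 0.024 m and contact force between the fingers and station above 3 N), for 0.2 s.
At the end, for the whole second after the job is handed in: The yellow-grip plate lies flush on the bed over both pins (centre within 4 mm, height within 3 mm, level within 0.03 rad), untouched and at rest, and the fingertips hold the plunger still, 14 to 24 mm down, with more than 3 N (all of step 1 and all of step 2 and linear speed of plate below 0.02 m/s and velocity of joint plunger between -0.005 and 0.005 m/s); the arm keeps its last pose, push and grip.
It fails at once if the plunger is pushed down to the red (29 mm) (value of joint plunger above 0.029 m).
It fails at once if the plate is dropped onto the sealer (horizontal distance between plate and seat below 0.1 m and contact force between the fingers and plate below 0.3 N and linear speed of plate above 0.6 m/s).
It fails at once if a bystander is moved by more than 30 mm (distance of any of spare, weight, tray, trays, bottle, marker, brush from where it was at the start of the episode above 0.03 m).
It also fails if it takes over 51 s, if anything falls off the work surface, if the arm or the gripper's body presses on something with over 40 N, if the wrist force passes 120 N, or if a joint passes its speed limit or range.

## Working session

There is one attempt and no reset: what is moved stays moved. The work goes in short steps, Python scripts to look and compute and a shell command to move; the robot and the scene stay as the last step left them, time stands still between calls to the robot, and variables do not carry over. Pictures are saved under pics/ and viewed, at most 10 in all, crops included, and the job is handed in when it is done.

```bash
mkdir -p pics; ls; cat > h.py <<'E'
import numpy as np, cv2
from scipy.spatial.transform import Rotation as R
from cell import env
def pose(p):
    return R.from_euler('xyz',p['orientation']).as_matrix(), np.array(p['position'],float)
def cloud(p):
    M,t=pose(p); d=p['depth'].astype(float); v,u=np.mgrid[:420,:560]
    c=np.stack([(u-p['cx'])/p['fx']*d,(v-p['cy'])/p['fy']*d,d],-1)
    w=c@M.T+t; w[d==0]=np.nan; return w
def world(p,c):
    M,t=pose(p); return M@np.array(c)+t
E
python3 - <<'E'
from h import *
s=env.state(); print(s)
P={}
for n in ['top','side']:
    p=env.read_camera(n); cv2.imwrite(f'pics/{n}1.png',p['img'][:,:,::-1]); print(n,p['position'],p['orientation'],p['fx'])
    for k in ['plate','spare','sealer','station','head_top','tray','weight','bottle']:
        for r in env.find_in(p,k)[:5]: print(n,k,round(r['score'],2),world(p,r['centre']).round(0))
    w=cloud(p); np.savez(f'pics/{n}1.npz',w=w,img=p['img'])
E
```

```text
pics
{'t': 0.0, 'joints': array([ 1.21041544e+00,  4.91556787e-01,  1.55945559e+00, -2.12221829e-05,
        1.09172468e+00, -1.05590291e-01]), 'qvel': array([ 5.47423456e-04, -2.43737545e-04, -7.05554618e-04, -6.56511068e-05,
       -5.27549756e-04,  1.67363524e-04]), 'tau': array([ 1.56207761e-04, -6.12635994e+01, -2.58194429e+01,  6.93178433e-02,
        4.81103396e-02, -8.91931768e-05]), 'eef_pos': array([157.39883475, 604.54779007, 175.66139227]), 'tcp_rot': array([-3.14045264e+00, -1.01896476e-04,  2.88681179e+00]), 'ft_force': array([-0.55834879, -0.18570381,  0.46517486]), 'moment': array([-0.02702198,  0.03582175,  0.00156161]), 'grip_force': 0.0, 'opening': 1.004149419657818}
top [ 301.2778759  -125.35778156 1392.30619446] [-2.96245223 -0.01374825 -1.56232842] 386.9303819030602
top plate 0.69 [611. 259.  19.]
top spare 0.63 [464. 285.  25.]
top sealer 0.82 [545. -77.  59.]
top station 0.79 [ 340. -369.   61.]
top head_top 0.75 [ 341. -373.  115.]
top head_top 0.71 [ 518. -311.  116.]
top tray 0.78 [ 716. -340.    6.]
top tray 0.54 [468. 287.  25.]
top weight 0.79 [ 484. -595.  154.]
top weight 0.44 [ 736. -221.  112.]
top bottle 0.54 [ 736. -220.  112.]
top bottle 0.37 [ 518. -305.  119.]
side [  100.90353563 -1030.61275142   964.05432213] [-2.27252786  0.00543711 -0.43210145] 480.7714604932529
side plate 0.86 [602. 248.  22.]
side spare 0.88 [457. 271.  21.]
side sealer 0.79 [ 536. -108.   51.]
side station 0.94 [ 500. -329.   57.]
side station 0.69 [ 318. -391.   62.]
side head_top 0.66 [ 509. -314.  118.]
side head_top 0.65 [ 334. -375.  113.]
side tray 0.7 [ 716. -333.    8.]
side weight 0.63 [ 483. -606.  141.]
side bottle 0.61 [ 744. -235.   92.]
```

View pics/top1.png

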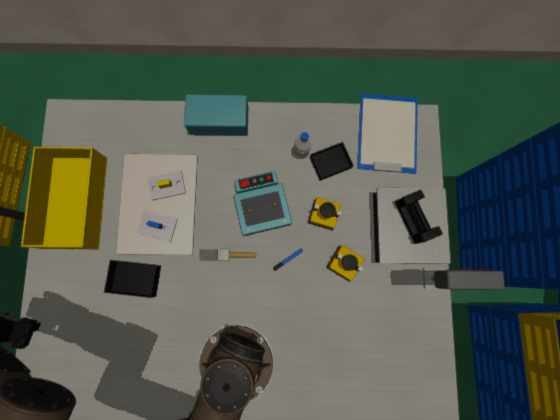

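View pics/side1.png

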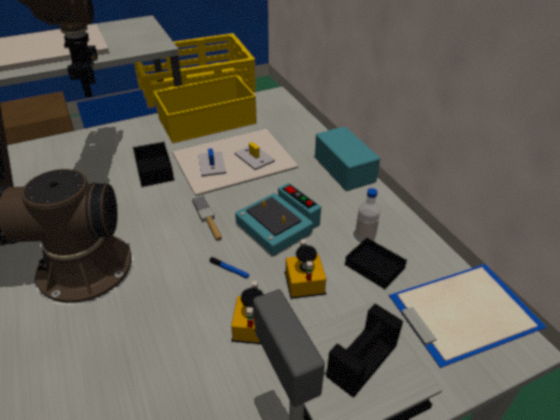

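The top view shows the yellow-grip plate at about (167,184), blue-grip plate at (155,225), sealer at (263,209) with two brass pins, and the stations at (326,212) and (347,262). The left one is (326,212), at world y≈-311. The side view agrees. Next I refine these positions.

```bash
cat > m.py <<'E'
from h import *
def rect(q):
    r=cv2.minAreaRect(q.astype(np.float32)); b=cv2.boxPoints(r)
    e=[b[1]-b[0],b[2]-b[1]]; l=max(e,key=np.linalg.norm)
    return np.round(r[0],1),np.round(sorted(np.linalg.norm(x) for x in e),1),round(np.degrees(np.arctan2(l[1],l[0]))%180,1)
def onplane(p,m,z):  # centroid pixels -> plane z
    M,t=pose(p); v,u=np.nonzero(m)
    d=np.stack([(u-p['cx'])/p['fx'],(v-p['cy'])/p['fy'],np.ones(len(u))],1)@M.T
    return (t+d*((z-t[2])/d[:,2])[:,None])[:,:2]
E
python3 - <<'E'
from m import *
for n in ['top','side']:
    p=env.read_camera(n); w=cloud(p); z=w[...,2]; hsv=cv2.cvtColor(p['img'],cv2.COLOR_RGB2HSV); H,S,V=[hsv[...,i].astype(int) for i in range(3)]
    near=lambda x,y,r:np.hypot(w[...,0]-x,w[...,1]-y)<r
    yel=(H>18)&(H<36)&(S>110)&near(611,259,60)
    q=w[yel&(z>55)][:,:2]; print(n,'grip top',len(q),rect(q),np.nanmedian(z[yel]), 'plane', onplane(p,yel&(z>60),67).mean(0).round(1))
    for k in ['plate','spare']:
        m=env.trace(p,k)[0]['mask']; m&=~yel
        print(n,k,m.sum(),rect(onplane(p,m,22)),np.nanmedian(z[m]))
    m=env.trace(p,'head_top')
    for r in m[:3]:
        q=onplane(p,r['mask']&(z>108),116); print(n,'head',round(r['score'],2),len(q),rect(q),np.nanmedian(z[r['mask']]))
    dark=(V<95)&(S<110)&near(530,-85,90)&(abs(z-60)<9)
    dark=cv2.morphologyEx(dark.astype(np.uint8),cv2.MORPH_CLOSE,np.ones((5,5)))
    k,l,st,_=cv2.connectedComponentsWithStats(dark); i=1+st[1:,4].argmax()
    print(n,'bed',st[i],rect(onplane(p,l==i,60)))
    br=(H>8)&(H<32)&(S>90)&near(530,-85,75)&(z>55)
    k,l,st,c=cv2.connectedComponentsWithStats(br.astype(np.uint8))
    for i in range(1,k):
        if st[i,4]>2: print(' brass',c[i].round(1),st[i],w[l==i].mean(0).round(1),onplane(p,l==i,72).mean(0).round(1))
    y0,x0=(140,100) if n=='top' else (130,140)
    cv2.imwrite(f'pics/crop_{n}.png',cv2.resize(p['img'][y0:y0+130,x0:x0+260,::-1],None,fx=3,fy=3,interpolation=cv2.INTER_CUBIC))
E
```

```text
top grip top 68 (array([613.9, 264.9]), array([18.2, 43.1], dtype=float32), np.float32(97.6)) 63.875070906927476 plane [613.6 263.8]
top plate 717 (array([614.6, 267.5]), array([ 88.6, 129.5], dtype=float32), np.float32(102.3)) 21.735848499540907
top spare 874 (array([465.8, 289.6]), array([ 90.8, 131.1], dtype=float32), np.float32(75.6)) 21.93789592614496
top head 0.68 212 (array([ 341.3, -374.7]), array([49.2, 52. ], dtype=float32), np.float32(178.8)) 116.15579149886298
top head 0.59 204 (array([ 514.6, -305. ]), array([50.4, 51.2], dtype=float32), np.float32(179.4)) 115.38765205495372
top head 0.39 209 (array([ 752.5, -225.5]), array([54. , 58.2], dtype=float32), np.float32(130.4)) 111.2453983740188
top bed [ 240  191   44   35 1049] (array([526.3, -83.4]), array([ 95.5, 137. ], dtype=float32), np.float32(104.1))
 brass [274.6 204.4] [273 203   4   4  13] [ 537.4 -127.8   74.7] [ 537.9 -127.8]
 brass [249.1 210.4] [248 209   3   4  11] [515.1 -40.2  76.9] [515.9 -39.9]
side grip top 61 (array([609.2, 263.1]), array([22. , 47.1], dtype=float32), np.float32(99.2)) 54.01480725497936 plane [608.4 260.5]
side plate 500 (array([608.2, 259.7]), array([ 96.9, 138.9], dtype=float32), np.float32(102.7)) 20.29438796971499
side spare 570 (array([463.6, 291. ]), array([ 84.7, 150.3], dtype=float32), np.float32(76.2)) 21.582654189813752
side head 0.9 290 (array([ 510.4, -310.4]), array([49.3, 58.2], dtype=float32), np.float32(63.4)) 114.69310484197274
side head 0.71 276 (array([ 333.5, -373.8]), array([39.6, 54. ], dtype=float32), np.float32(32.9)) 115.10348866493052
side bed [ 246  197   56   39 1131] (array([522.7, -88. ]), array([101.5, 141.7], dtype=float32), np.float32(104.8))
 brass [263.4 204. ] [261 201   5   7  25] [512.5 -42.8  70.1] [511.6 -44.9]
 brass [283.1 219.3] [281 215   5   9  36] [ 535.3 -127.5   70.4] [ 534.5 -129. ]
```

View pics/crop_top.png

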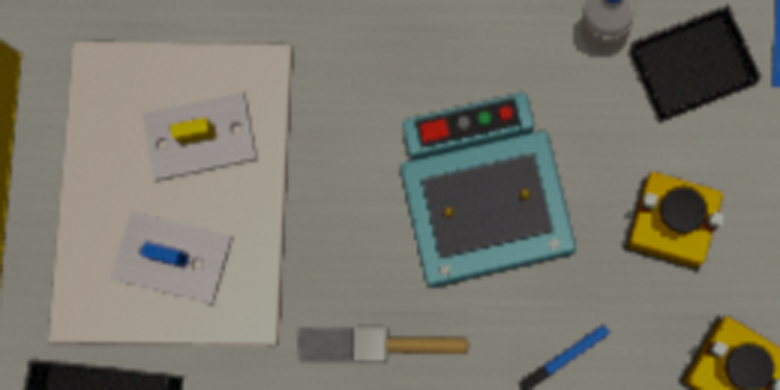

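The networks, colour masks and both views agree:
- Plate at about (611.5, 263), y axis at 102.3°.
- Seat at about (525, -85), y axis at 104°.
- Target station's head at about (512.5, -308).

First move: raise, turn and travel over the plate.

```bash
python3 -m inch '[[0,0,0.183,0,0,-2.1,-1],[0,0,0.183,0,0,-2.1,-1],[0,0,0.183,0,0,-2.1,-1],[0,0,0.183,0,0,-2.1,-1],[0,0,0.183,0,0,-2.1,-1],[0,0,0.183,0,0,-2.1,-1],[0,0,0,-3.07,2.65,0,-1],[0,0,0,-3.07,2.65,0,-1],[0,0,0,-3.07,2.65,0,-1],[0,0,0,-3.07,2.65,0,-1],[0,0,0,-3.07,2.65,0,-1],[0,0,0,-3.07,2.65,0,-1],[0,0,0,-3.07,2.65,0,-1],[0,0,0,-3.07,2.65,0,-1],[0,0,0,-3.07,2.65,0,-1],[0,0,0,-3.07,2.65,0,-1],[0,0,0,-3.07,2.65,0,-1],[0,0,0,-3.07,2.65,0,-1],[0,0,0,-3.07,2.65,0,-1],[0,0,0,-3.07,2.65,0,-1]]'
cat > go.py <<'E'
# usage: go.py x y z yawdeg -> shift in tool axes (cm) and turn (rad) 
from m import *; import sys
x,y,z,a=map(float,sys.argv[1:]); s=env.state(); M=R.from_euler('xyz',s['tcp_rot'])
G=R.from_euler('xyz',[np.pi,0,np.radians(a)])
print('pos',s['eef_pos'].round(1),'rot',np.degrees(s['tcp_rot']).round(2),'F',s['ft_force'].round(1),'grip',round(s['grip_force'],1),round(s['opening']*95,1),'t',round(s['t'],2))
print('shift cm',(M.inv().apply(np.array([x,y,z])-s['eef_pos'])/10).round(2),'turn',(M.inv()*G).as_rotvec().round(4))
E
python3 go.py 611.5 263 130 102.3
```

```text
t: 3.8
eef_pos: [613.7, 264.5, 302.3]
tcp_rot: [3.142, -0.0, 1.789]
ft_force: [-0.4, -0.5, 0.5]
opening: 1.002
grip_force: 0.0
pos [613.7 264.5 302.3] rot [ 1.7999e+02 -1.0000e-02  1.0249e+02] F [-0.4 -0.5  0.5] grip 0.0 95.2 t 3.8
shift cm [-0.11 -0.25 17.23] turn [ 0.0001 -0.0001  0.0033]
```

```bash
python3 -m inch '[[0,0,0,-0.1,-0.25,4,-1],[0,0,0,0,0,4,-1],[0,0,0,0,0,4,-1],[0,0,0,0,0,4,-1],[0,0,0,0,0,4,-1],[0,0,0,0,0,3,-1],[0,0,0,0,0,2,-1],[0,0,0,0,0,1.5,-1],[0,0,0,0,0,0.7,-1],[0,0,0,0,0,0,-1]]'; python3 - <<'E'
from h import *
p=env.read_camera('side'); a=p['img'][120:210,170:310,::-1]
q=env.read_camera('top'); b=q['img'][140:230,110:250,::-1]
cv2.imwrite('pics/pre.png',cv2.resize(np.hstack([a,b]),(800,257),interpolation=cv2.INTER_CUBIC))
E
```

```text
t: 5.05
eef_pos: [610.6, 264.0, 30.3]
tcp_rot: [3.142, -0.0, 1.789]
ft_force: [-0.1, -0.1, -0.4]
opening: 1.0
grip_force: 0.0
```

View pics/pre.png

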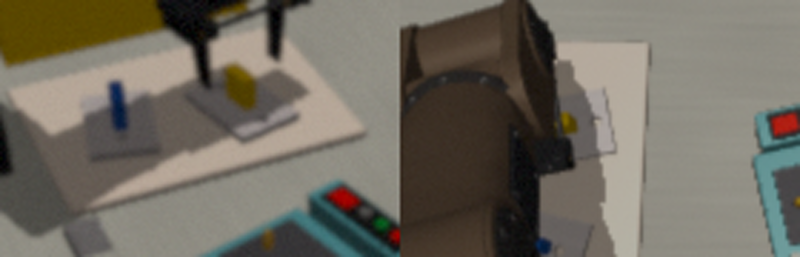

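The fingers straddle the yellow grip, with the near finger at (205,75) and the far one at (275,45) of the crop. Closing, then a slight lift.

```bash
python3 -m inch '[[0,0,0,0,0,0,1],[0,0,0,0,0,0,1],[0,0,0,0,0,0,1],[0,0,0,0,0,0,1],[0,0,0,0,0,0,1],[0,0,0,0,0,0,1],[0,0,0,0,0,0,1],[0,0,0,0,0,0,1]]'; python3 go.py 525 -85 200 104
```

```text
t: 6.15
eef_pos: [610.5, 264.0, 30.2]
tcp_rot: [3.142, -0.0, 1.789]
ft_force: [-0.3, 0.8, 0.3]
opening: 0.217
grip_force: 0.0
pos [610.5 264.   30.2] rot [ 1.8000e+02 -1.0000e-02  1.0249e+02] F [-0.3  0.8  0.3] grip 0.0 20.7 t 6.15
shift cm [-32.22 -15.89 -16.98] turn [ 0.0001 -0.0001 -0.0263]
```

```bash
python3 -m inch '[[0,0,0,0,0,0,1],[0,0,0,0,0,0,1],[0,0,0,0,0,0,1],[0,0,0,0,0,0,1],[0,0,0,0,0,-0.5,1],[0,0,0,0,0,-1,1],[0,0,0,0,0,-2,1],[0,0,0,0,0,-3,1],[0,0,0,0,0,-3,1],[0,0,0,0,0,-3,1],[0,0,0,0,0,-3,1],[0,0,0,0,0,-2,1],[0,0,0,0,0,0,1]]'; python3 go.py 525 -85 200 104
```

```text
t: 7.78
eef_pos: [611.0, 264.1, 207.4]
tcp_rot: [3.138, -0.0, 1.789]
ft_force: [0.1, 0.0, -0.6]
opening: 0.005
grip_force: 0.0
pos [611.  264.1 207.4] rot [ 1.7980e+02 -2.0000e-02  1.0249e+02] F [ 0.1  0.  -0.6] grip 0.0 0.5 t 7.78
shift cm [-32.23 -15.95   0.67] turn [ 0.0035 -0.0003 -0.0263]
```

```bash
python3 - <<'E'
from m import *
S=[]
for n in ['top','side']:
    p=env.read_camera(n); w=cloud(p); z=w[...,2]; hsv=cv2.cvtColor(p['img'],cv2.COLOR_RGB2HSV); H,S_,V=[hsv[...,i].astype(int) for i in range(3)]
    yel=(H>18)&(H<36)&(S_>110)&(np.hypot(w[...,0]-611,w[...,1]-259)<90)&(z>25)
    print(n,yel.sum(), w[yel].mean(0).round(1) if yel.any() else '', env.state()['opening'])
    for k in ['plate','spare']:
        for r in env.trace(p,k)[:2]:
            m=r['mask']&~yel; print(n,k,round(r['score'],2),rect(onplane(p,m,22)),np.nanmedian(z[m]))
    a=p['img'][130:230,110:250,::-1] if n=='top' else p['img'][50:190,160:330,::-1]
    S.append(cv2.resize(a,(400,330),interpolation=cv2.INTER_CUBIC))
cv2.imwrite('pics/lift.png',np.hstack(S))
E
```

```text
top 136 [602.1 265.6 161.6] 0.004974767172764925
top plate 0.81 (array([613.1, 264.7]), array([ 87.7, 124.7], dtype=float32), np.float32(103.1)) 21.66768305211781
top spare 0.64 (array([463.8, 277.9]), array([ 82. , 103.4], dtype=float32), np.float32(76.5)) 22.402293253718994
side 455 [590.7 246.9 276.9] 0.0028892843817815983
side plate 0.59 (array([609.8, 262.6]), array([ 96.7, 150.8], dtype=float32), np.float32(101.8)) 20.423905833698825
side spare 0.67 (array([463.1, 294.6]), array([ 87.1, 170.6], dtype=float32), np.float32(76.4)) 21.47037730751316
side spare 0.39 (array([562. , -62.2]), array([225.1, 246.9], dtype=float32), np.float32(14.0)) 52.779342332486806
```

View pics/lift.png

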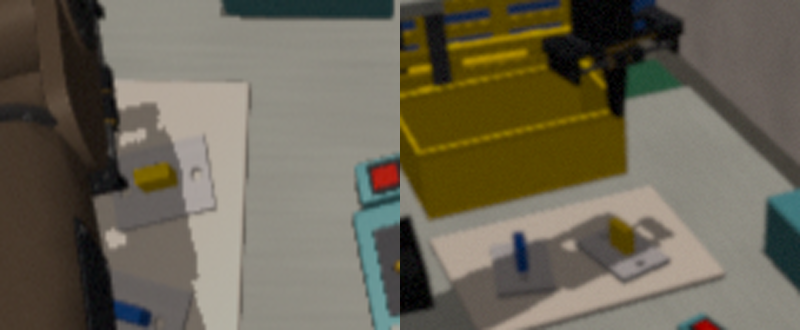

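```bash
python3 - <<'E'
from m import *
s=env.state(); print(s['eef_pos'])
p=env.read_camera('side'); M,t=pose(p)
def pr(X):
    c=M.T@(np.array(X)-t); return (c[:2]/c[2]*[p['fx'],p['fy']]+[p['cx'],p['cy']]).round(1),c[2].round(0)
print('tcp proj',pr(s['eef_pos']),'pre tips',pr([565,254,30.5]),pr([656,274,30.5]),'grip bot',pr([611,263,22]))
w=cloud(p); V=p['img'].max(2)
near=(np.hypot(w[...,0]-611,w[...,1]-264)<80)&(w[...,2]>150)&(w[...,2]<330)&(V<70)
v,u=np.nonzero(near)
for vv in sorted(set(v))[-14:]:
    k=v==vv; q=w[vv,u[k]]; print(vv,u[k].min(),u[k].max(),q.mean(0).round(0))
E
```

```text
[610.16599449 263.86042314 204.26784852]
tcp proj (array([252.1, 108.7]), np.float64(1551.0)) pre tips (array([242.9, 158.2]), np.float64(1642.0)) (array([264.9, 149. ]), np.float64(1685.0)) grip bot (array([254.3, 155.7]), np.float64(1669.0))
87 247 255 [605. 255. 285.]
88 247 255 [606. 255. 281.]
89 247 255 [606. 257. 277.]
90 248 255 [607. 255. 275.]
91 248 255 [607. 255. 271.]
92 248 255 [607. 254. 268.]
93 248 254 [605. 254. 265.]
94 248 254 [605. 256. 261.]
95 249 254 [607. 256. 257.]
96 249 254 [606. 255. 254.]
97 249 254 [607. 257. 249.]
98 250 254 [608. 256. 246.]
99 251 254 [609. 254. 243.]
100 253 253 [608. 249. 243.]
```

Camera depth puts the visible finger bottoms about 37 mm above the reported TCP height. x and y agree with the report. The first grasp therefore closed just over the grip, and the plate has not moved. I'll reopen, descend lower, and check the tips again in the picture.

```bash
python3 -m inch '[[0,0,0,0,0,0,-1],[0,0,0,0,0,0,-1],[0,0,0,0,0,0,-1],[0,0,0,0,0,2,-1],[0,0,0,0,0,2,-1],[0,0,0,0,0,3,-1],[0,0,0,0,0,3,-1],[0,0,0,0,0,3,-1],[0,0,0,0,0,2,-1],[0,0,0,0,0,1,-1],[0,0,0,0,0,1,-1],[0,0,0,0,0,0.4,-1],[0,0,0,0,0,0,-1],[0,0,0,0,0,0,-1]]'; cat > tips.py <<'E'
from m import *
s=env.state(); e=s['eef_pos']
p=env.read_camera('side'); w=cloud(p); V=p['img'].max(2)
near=(np.hypot(w[...,0]-e[0],w[...,1]-e[1])<90)&(w[...,2]>e[2]+8)&(w[...,2]<e[2]+110)&(V<60)
k,l,st,c=cv2.connectedComponentsWithStats(near.astype(np.uint8))
print(e.round(1),s['opening'],s['ft_force'].round(1))
for i in range(1,k):
    if st[i,4]>12:
        v,u=np.nonzero(l==i)
        for vv in sorted(set(v))[-4:]: print(i,vv,u[v==vv].min(),u[v==vv].max(),w[vv,u[v==vv]].mean(0).round(0))
import sys
cv2.imwrite(sys.argv[1],cv2.resize(p['img'][100:220,160:320,::-1],(640,480),interpolation=cv2.INTER_CUBIC))
E
python3 tips.py pics/tips1.png
```

```text
t: 9.88
eef_pos: [610.8, 264.0, 31.8]
tcp_rot: [3.141, -0.0, 1.789]
ft_force: [-0.4, 0.3, 0.1]
opening: 0.997
grip_force: 0.0
[610.8 264.   31.8] 0.9969551506991146 [-0.4  0.3  0.1]
1 136 265 267 [659. 268.  86.]
1 137 265 267 [658. 266.  84.]
1 138 265 267 [658. 266.  80.]
1 139 266 266 [656. 263.  78.]
2 147 240 243 [559. 245.  83.]
2 148 240 243 [560. 248.  77.]
2 149 241 243 [561. 246.  74.]
2 150 242 243 [562. 244.  71.]
```

View pics/tips1.png

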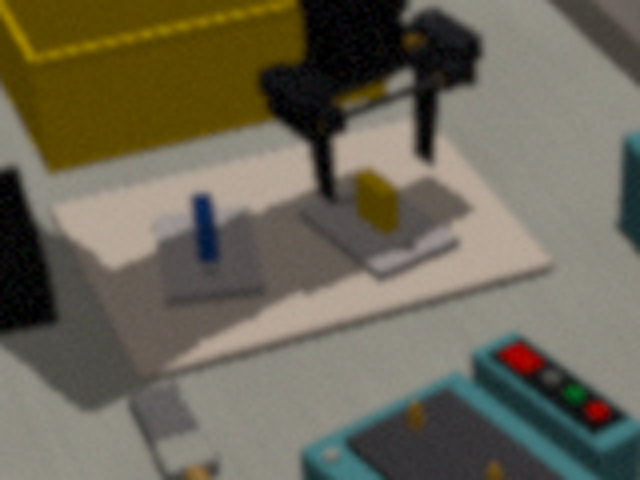

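The tips, at (325,195) and (425,160), sit at about z 70 while the report says 32. I'll lower 36 mm in small rows and watch the force.

```bash
python3 -m inch '[[0,0,0,0,0,1,-1],[0,0,0,0,0,1,-1],[0,0,0,0,0,0.5,-1],[0,0,0,0,0,0,-1]]';python3 -m inch '[[0,0,0,0,0,0.4,-1],[0,0,0,0,0,0.3,-1],[0,0,0,0,0,0.3,-1],[0,0,0,0,0,0,-1],[0,0,0,0,0,0,-1]]';  python3 tips.py pics/tips2.png
```

```text
t: 10.42
eef_pos: [610.2, 263.8, 5.6]
tcp_rot: [-3.141, 0.0, 1.789]
ft_force: [0.2, -0.3, -0.2]
opening: 1.0
grip_force: 0.0
t: 11.05
eef_pos: [610.5, 264.0, -3.7]
tcp_rot: [3.141, -0.0, 1.789]
ft_force: [-0.1, 0.2, 0.4]
opening: 0.999
grip_force: 0.0
[610.5 264.   -3.7] 0.9989353180126577 [-0.1  0.2  0.4]
1 145 265 267 [657. 265.  52.]
1 146 265 267 [659. 271.  44.]
1 147 265 268 [659. 267.  42.]
1 148 266 267 [658. 265.  40.]
2 156 239 244 [560. 254.  41.]
2 157 240 244 [560. 249.  40.]
2 158 241 244 [563. 251.  34.]
2 159 242 244 [565. 253.  28.]
```

Tips are at about z 32, free of the plate. Closing.

```bash
python3 -m inch '[[0,0,0,0,0,0,1],[0,0,0,0,0,0,1],[0,0,0,0,0,0,1],[0,0,0,0,0,0,1],[0,0,0,0,0,0,1],[0,0,0,0,0,0,1],[0,0,0,0,0,0,1],[0,0,0,0,0,0,1],[0,0,0,0,0,0,1],[0,0,0,0,0,0,1],[0,0,0,0,0,0,1],[0,0,0,0,0,0,1]]'; python3 go.py 525 -85 200 104
```

```text
t: 12.6
eef_pos: [610.6, 264.0, -3.7]
tcp_rot: [3.141, -0.0, 1.789]
ft_force: [2.8, -0.1, -0.3]
opening: 0.189
grip_force: 30.0
pos [610.6 264.   -3.7] rot [ 1.7997e+02 -1.0000e-02  1.0249e+02] F [ 2.8 -0.1 -0.3] grip 30.0 17.9 t 12.6
shift cm [-32.22 -15.9  -20.38] turn [ 0.0005 -0.0001 -0.0264]
```

```bash
python3 -m inch '[[0,0,0,0,0,-0.5,1],[0,0,0,0,0,-1,1],[0,0,0,0,0,-2,1],[0,0,0,0,0,-3,1],[0,0,0,0,0,-3,1],[0,0,0,0,0,-3,1],[0,0,0,0,0,-0.5,1],[0,0,-0.01,-2.2,-1.1,0,1],[0,0,-0.01,-3,-1.5,0,1],[0,0,-0.01,-4,-1.9,0,1],[0,0,0,-4,-1.9,0,1],[0,0,0,-4,-1.9,0,1],[0,0,0,-4,-1.9,0,1],[0,0,0,-4,-1.9,0,1],[0,0,0,-3,-1.5,0,1],[0,0,0,-2,-1,0,1],[0,0,0,-1,-0.5,0,1],[0,0,0,0,0,0,1],[0,0,0,0,0,0,1]]'; python3 go.py 525 -85 113 104.2
cat > pl.py <<'E'
from m import *; import sys
s=env.state(); zp=float(sys.argv[1]); S=[]
for n in ['top','side']:
    p=env.read_camera(n); w=cloud(p); z=w[...,2]; g=p['img'].astype(int)
    for r in env.trace(p,'plate')[:2]:
        hsv=cv2.cvtColor(p['img'],cv2.COLOR_RGB2HSV); m=r['mask']&~((hsv[...,0]>18)&(hsv[...,0]<36)&(hsv[...,1]>110))
        print(n,round(r['score'],2),m.sum(),rect(onplane(p,m,zp+10)),np.nanmedian(z[m]), 'frac z', np.nanpercentile(z[m],[10,90]).round(0))
    a=p['img'][165:265,210:343,::-1] if n=='top' else p['img'][145:265,210:370,::-1]
    S.append(cv2.resize(a,(400,300),interpolation=cv2.INTER_CUBIC))
cv2.imwrite(sys.argv[2],np.hstack(S))
E
python3 pl.py 129 pics/over.png
```

```text
t: 14.98
eef_pos: [538.9, -74.4, 126.1]
tcp_rot: [-3.142, -0.0, 1.819]
ft_force: [-0.9, 0.0, -3.2]
opening: 0.19
grip_force: 30.0
pos [538.9 -74.4 126.1] rot [-1.8000e+02 -2.0000e-02  1.0424e+02] F [-0.9  0.  -3.2] grip 30.0 18.1 t 14.97
shift cm [-0.68 -1.61  1.31] turn [-0.     -0.0003  0.0007]
top 0.53 58 (array([ 524.8, -131.4]), array([26. , 28.2], dtype=float32), np.float32(135.2)) 152.2699975688895 frac z [ 64. 156.]
side 0.79 719 (array([540.2, -62.9]), array([ 89.9, 130.6], dtype=float32), np.float32(104.4)) 150.81016946806983 frac z [147. 153.]
side 0.27 426 (array([ 328.3, -105.2]), array([ 35.8, 180.8], dtype=float32), np.float32(88.4)) 17.197996742140504 frac z [13. 20.]
```

View pics/over.png

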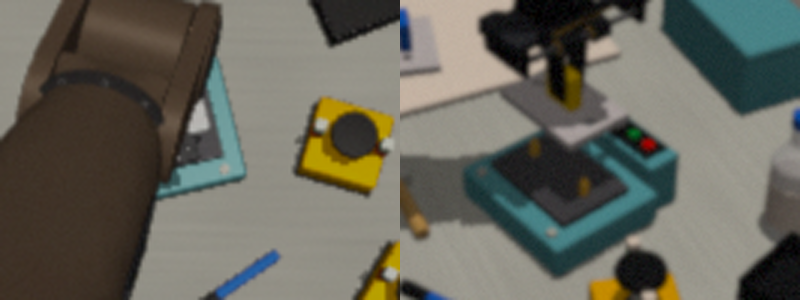

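The plate is held level above the sealer in the side view, at about (565,110) with the pins at (535,148) and (585,185). Both cameras give the same plate-to-seat displacement, (-86, -347.6). The TCP target is therefore about (524.7, -84), with the plate's underside just above the pin tips first.

```bash
python3 go.py 524.7 -84 74.5 104.2; python3 -m inch '[[0,0,0,-0.3,-0.8,0,1],[0,0,0,-0.3,-0.8,0,1],[0,0,0,0,0,0,1],[0,0,0,0,0,1,1],[0,0,0,0,0,1.5,1],[0,0,0,0,0,1.5,1],[0,0,0,0,0,0.8,1],[0,0,0,0,0,0.3,1],[0,0,0,0,0,0,1],[0,0,0,0,0,0,1]]'; python3 go.py 524.7 -84 74.5 104.2;  python3 pl.py 90 pics/over2.png
```

```text
pos [539.  -74.6 126.2] rot [ 1.8000e+02 -1.0000e-02  1.0426e+02] F [ 0.2  0.2 -4.7] grip 30.0 17.8 t 15.18
shift cm [-0.57 -1.61  5.17] turn [ 0.     -0.0001  0.0011]
t: 16.42
eef_pos: [525.1, -85.0, 75.6]
tcp_rot: [3.141, 0.0, 1.819]
ft_force: [-0.6, -1.1, -4.6]
opening: 0.186
grip_force: 30.0
pos [525.1 -85.   75.6] rot [1.7996e+02 2.0000e-02 1.0421e+02] F [-0.6 -1.1 -4.6] grip 30.0 17.6 t 16.43
shift cm [ 0.1  -0.01  0.11] turn [0.0006 0.0003 0.0002]
side 0.81 712 (array([520.2, -86.6]), array([ 88.6, 129.2], dtype=float32), np.float32(104.3)) 100.07433137825126 frac z [ 96. 103.]
```

View pics/over2.png

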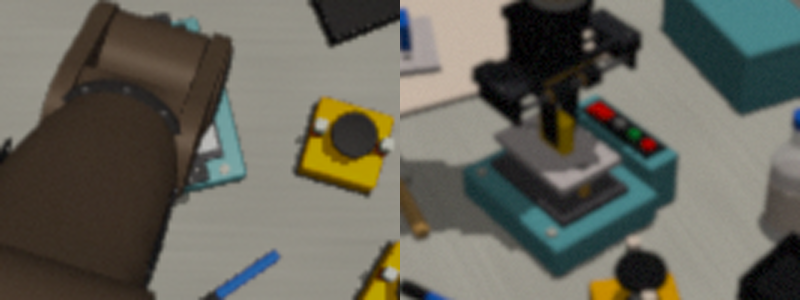

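```bash
cat > fit.py <<'E'
from m import *; from scipy.optimize import minimize
def hull(p,x,y,a,z0,z1,lx,ly,S=8):
    M,t=pose(p); Ra=np.array([[np.cos(a),-np.sin(a)],[np.sin(a),np.cos(a)]])
    P=np.array([[*(Ra@[i*lx/2,j*ly/2]+[x,y]),z] for i in(-1,1) for j in(-1,1) for z in(z0,z1)])
    c=(P-t)@M; uv=c[:,:2]/c[:,2:]*[p['fx'],p['fy']]+[p['cx'],p['cy']]
    im=np.zeros((420*4,560*4),np.uint8); cv2.fillConvexPoly(im,cv2.convexHull(np.round((uv*4+1.5)*16).astype(np.int32)),255,shift=4)
    return cv2.resize(im,(560,420),interpolation=cv2.INTER_AREA)/255.
def fit(p,m,x0,z0,z1,lx,ly,ign=None):
    ok=np.ones(m.shape) if ign is None else ~ign
    f=lambda q:(((hull(p,q[0],q[1],q[2]/50,z0,z1,lx,ly)-m)**2)*ok).sum()
    r=minimize(f,[x0[0],x0[1],np.radians(14.2)*50],method='Nelder-Mead',options=dict(initial_simplex=[[x0[0]+a,x0[1]+b,np.radians(14.2)*50+c] for a,b,c in[(-4,-4,0),(5,0,0),(0,5,0),(0,0,3)]]))
    return r.x[:2].round(2),np.degrees(r.x[2]/50).round(2),round(r.fun),int(m.sum())
E
python3 - <<'E'
from fit import *
p=env.read_camera('side'); s=env.state(); print(s['eef_pos'].round(1)); w=cloud(p)
zu=12+s['eef_pos'][2]+3.7
m=env.trace(p,'plate')[0]['mask']; hsv=cv2.cvtColor(p['img'],cv2.COLOR_RGB2HSV)
V=p['img'].max(2)
yel=cv2.dilate(((hsv[...,0]>18)&(hsv[...,0]<36)&(hsv[...,1]>110)|(V<60)).astype(np.uint8),np.ones((3,3)))>0
ign=yel&(w[...,2]>zu+14)
print('plate',fit(p,m,[523,-85],zu,zu+10,84,124,ign), fit(p,m,[523,-85],zu+1,zu+10,84,124))
g=np.load('pics/side1.npz'); im=g['img']; w0=g['w']; h=cv2.cvtColor(im,cv2.COLOR_RGB2HSV)
near=np.hypot(w0[...,0]-525,w0[...,1]+85)<100
for th in (80,95,110):
  for st in (90,120):
    d=(h[...,2]<th)&(h[...,1]<st)&near&(w0[...,2]>50)&(w0[...,2]<72)
    d=cv2.morphologyEx(d.astype(np.uint8),cv2.MORPH_CLOSE,np.ones((7,7)))
    k,l,ss,_=cv2.connectedComponentsWithStats(d); b=l==1+ss[1:,4].argmax()
    print('bed',th,st,fit(p,b,[523,-85],50,60,96,136), fit(p,b,[523,-85],58,60,96,136))
# same for the plate at start
m=None
# pins predicted pixel centroids for seat centre guess
M,t=pose(p)
def pr(X): c=(np.array(X)-t)@M; return c[:2]/c[2]*[p['fx'],p['fy']]+[p['cx'],p['cy']]
br=(h[...,0]>8)&(h[...,0]<32)&(h[...,1]>80)&near&(w0[...,2]>55)
k,l,ss,c=cv2.connectedComponentsWithStats(br.astype(np.uint8))
for i in range(1,k):
    if ss[i,4]>8: print('pin',c[i].round(1),ss[i])
for sg in(-1,1):
    b=np.array([523-sg*45*.245,-87+sg*45*.969]); print('pred',pr([*b,60]).round(1),pr([*b,84]).round(1))
E
```

```text
[524.9 -84.9  75.4]
plate (array([523.06, -82.32]), np.float64(11.53), 72, 793) (array([522.11, -83.24]), np.float64(12.75), 170, 793)
bed 80 90 (array([525.88, -81.28]), np.float64(13.61), 93, 1089) (array([523.11, -86.72]), np.float64(13.54), 20, 1089)
bed 80 120 (array([527.83, -82.87]), np.float64(13.7), 316, 1453) (array([524.82, -87.43]), np.float64(13.58), 342, 1453)
bed 95 90 (array([525.5 , -80.16]), np.float64(13.66), 76, 1110) (array([523.42, -86.2 ]), np.float64(14.14), 22, 1110)
bed 95 120 (array([527.64, -83.07]), np.float64(14.16), 329, 1496) (array([524.89, -88.32]), np.float64(14.2), 379, 1496)
bed 110 90 (array([524.11, -80.9 ]), np.float64(12.45), 95, 1138) (array([523.26, -86.22]), np.float64(13.43), 49, 1138)
bed 110 120 (array([526.16, -82.69]), np.float64(14.66), 392, 1592) (array([524.96, -88.22]), np.float64(14.16), 469, 1592)
pin [263.4 204. ] [261 201   5   7  27]
pin [283.  219.4] [281 215   5   9  37]
pred [283.1 222.9] [283.2 216.5]
pred [263.4 206.8] [263.2 200.5]
```

Fitting the plate outline in the side camera against the pins says the plate should go about 3–4 mm toward -y. I'll take 3 mm and lower in small steps, feeling the force.

```bash
python3 -m inch '[[0,0,0,-0.15,0,0,1],[0,0,0,-0.15,0,0,1],[0,0,0,0,0,0.3,1],[0,0,0,0,0,0.3,1],[0,0,0,0,0,0.2,1],[0,0,0,0,0,0,1],[0,0,0,0,0,0,1]]'; python3 go.py 525 -88 44 104.2
python3 -m inch '[[0,0,0,0,0,0.2,1],[0,0,0,0,0,0.1,1],[0,0,0,0,0,0,1],[0,0,0,0,0,0,1]]'; python3 -c "
from cell import env; print(env.state()['moment'])"
```

```text
t: 17.6
eef_pos: [525.6, -87.8, 67.2]
tcp_rot: [3.142, -0.0, 1.819]
ft_force: [0.0, -0.7, -5.1]
opening: 0.19
grip_force: 30.0
pos [525.6 -87.8  67.2] rot [180.    -0.   104.21] F [ 0.  -0.7 -5.1] grip 30.0 18.1 t 17.6
shift cm [-0.   -0.06  2.32] turn [ 0.0001 -0.0001  0.0002]
t: 18.1
eef_pos: [525.6, -87.8, 64.2]
tcp_rot: [3.142, -0.0, 1.819]
ft_force: [0.4, 1.3, -4.4]
opening: 0.193
grip_force: 30.0
[-0.11018107  0.07057447 -0.00618314]
```

```bash
for i in 1 ; do python3 -m inch '[[0,0,0,0,0,0.1,1],[0,0,0,0,0,0.1,1],[0,0,0,0,0,0,1]]'; done; python3 -c "
from cell import env; print(env.state()['moment'])"; python3 -m inch '[[0,0,0,0,0,0.1,1],[0,0,0,0,0,0.1,1],[0,0,0,0,0,0,1]]';python3 -c "
from cell import env; print(env.state()['moment'])"
```

```text
t: 18.48
eef_pos: [525.7, -87.8, 62.3]
tcp_rot: [3.141, -0.0, 1.819]
ft_force: [0.0, 1.2, -3.1]
opening: 0.187
grip_force: 30.0
[ 0.07275186 -0.0646998  -0.03820519]
t: 18.85
eef_pos: [526.1, -87.5, 60.6]
tcp_rot: [3.14, -0.0, 1.819]
ft_force: [1.8, 5.0, 3.0]
opening: 0.185
grip_force: 30.0
[ 1.03768116 -0.323951   -0.05017085]
```

The pins push toward +y, so I'll go 1.5 mm back that way.

```bash
python3 -m inch '[[0,0,0,0.1,0.05,0,1],[0,0,0,0.05,0,0,1],[0,0,0,0,0,0,1]]'; python3 -c "
from cell import env; print(env.state()['moment'])"; python3 -m inch '[[0,0,0,0,0,0.1,1],[0,0,0,0,0,0.1,1],[0,0,0,0,0,0,1]]';python3 -c "
from cell import env; print(env.state()['moment'])"
```

```text
t: 19.23
eef_pos: [525.7, -86.3, 60.0]
tcp_rot: [-3.141, -0.0, 1.819]
ft_force: [2.4, -0.2, -3.9]
opening: 0.188
grip_force: 30.0
[ 0.05611697 -0.39887047 -0.05442195]
t: 19.6
eef_pos: [525.7, -86.2, 58.1]
tcp_rot: [3.141, -0.0, 1.819]
ft_force: [1.8, 0.2, -4.4]
opening: 0.184
grip_force: 30.0
[ 0.17748876 -0.55056302 -0.13368693]
```

```bash
python3 -m inch '[[0,0,0,0,0.05,0.2,1],[0,0,0,0,0,0.2,1],[0,0,0,0,0,0.2,1],[0,0,0,0,0,0,1]]'; python3 -m inch '[[0,0,0,0,0,0.2,1],[0,0,0,0,0,0.2,1],[0,0,0,0,0,0.1,1],[0,0,0,0,0,0,1]]';python3 -c "
from cell import env; print(env.state()['moment'])"
```

```text
t: 20.1
eef_pos: [526.0, -86.1, 51.9]
tcp_rot: [-3.141, -0.0, 1.819]
ft_force: [0.8, -0.0, -4.8]
opening: 0.186
grip_force: 30.0
t: 20.6
eef_pos: [526.2, -86.1, 47.1]
tcp_rot: [-3.142, -0.0, 1.819]
ft_force: [-0.4, 1.2, -4.6]
opening: 0.186
grip_force: 30.0
[-0.12083588  0.02640623  0.04213588]
```

Sliding down the pins freely. Now the last few millimetres, to contact with the bed.

```bash
python3 -m inch '[[0,0,0,0,0,0.1,1],[0,0,0,0,0,0.1,1],[0,0,0,0,0,0,1]]'; python3 -m inch '[[0,0,0,0,0,0.05,1],[0,0,0,0,0,0.05,1],[0,0,0,0,0,0,1]]'
```

```text
t: 20.98
eef_pos: [526.1, -86.1, 45.1]
tcp_rot: [-3.142, -0.0, 1.819]
ft_force: [-0.5, 0.0, -3.7]
opening: 0.188
grip_force: 30.0
t: 21.35
eef_pos: [526.2, -86.1, 44.3]
tcp_rot: [3.142, -0.0, 1.819]
ft_force: [-0.3, 0.5, -3.2]
opening: 0.188
grip_force: 30.0
```

```bash
python3 -m inch '[[0,0,0,0,0,0.05,1],[0,0,0,0,0,0.05,1],[0,0,0,0,0,0,1]]'
```

```text
t: 21.72
eef_pos: [526.2, -86.2, 44.3]
tcp_rot: [3.141, 0.0, 1.819]
ft_force: [-3.9, 1.4, 11.2]
opening: 0.188
grip_force: 30.0
```

Bed contact is felt. Releasing.

```bash
python3 -m inch '[[0,0,0,0,0,-0.05,1],[0,0,0,0,0,0,0],[0,0,0,0,0,0,0],[0,0,0,0,0,0,0],[0,0,0,0,0,0,0],[0,0,0,0,0,0,0],[0,0,0,0,0,0,0],[0,0,0,0,0,-0.5,0],[0,0,0,0,0,-1,0],[0,0,0,0,0,-2,0],[0,0,0,0,0,-3,0],[0,0,0,0,0,-4,0],[0,0,0,0,0,-4,0],[0,0,0,0,0,-1,0],[0,0,0,0,0,0,0]]'; python3 - <<'E'
from m import *
S=[]
for n in ['top','side']:
    p=env.read_camera(n); w=cloud(p); z=w[...,2]; hsv=cv2.cvtColor(p['img'],cv2.COLOR_RGB2HSV)
    yel=(hsv[...,0]>18)&(hsv[...,0]<36)&(hsv[...,1]>110)
    for r in env.trace(p,'plate')[:2]:
        m=r['mask']&~yel; q=w[m]; q=q[abs(q[:,2]-70)<9]
        A=np.c_[q[:,:2]-q[:,:2].mean(0),np.ones(len(q))]; c=np.linalg.lstsq(A,q[:,2],rcond=None)[0] if len(q) else 0
        print(n,round(r['score'],2),m.sum(),rect(onplane(p,m,70)),np.nanmedian(z[m]),'tilt,z',np.round(c,3))
    for r in env.trace(p,'head_top')[:4]:
        q=onplane(p,r['mask']&(z>108),116); print(n,'head',round(r['score'],2),len(q),rect(q) if len(q) else '')
    a=p['img'][165:265,210:343,::-1] if n=='top' else p['img'][165:285,210:370,::-1]
    S.append(cv2.resize(a,(400,300),interpolation=cv2.INTER_CUBIC))
cv2.imwrite('pics/seated.png',np.hstack(S))
E
python3 go.py 512.5 -308 140 104.2
```

```text
t: 23.6
eef_pos: [526.1, -86.1, 199.1]
tcp_rot: [3.141, 0.0, 1.819]
ft_force: [0.6, -0.5, -1.0]
opening: 0.499
grip_force: 0.0
top head 0.59 205 (array([ 342.8, -374.7]), array([49. , 49.2], dtype=float32), np.float32(88.8))
top head 0.47 201 (array([ 514.6, -305. ]), array([50.4, 51.2], dtype=float32), np.float32(179.4))
side 0.85 752 (array([522.2, -90.2]), array([ 93.8, 137.6], dtype=float32), np.float32(104.7)) 68.76016558757908 tilt,z [5.0000e-03 1.0000e-02 6.8661e+01]
side head 0.68 0 
side head 0.66 270 (array([ 511.5, -311. ]), array([46.7, 57.9], dtype=float32), np.float32(63.3))
side head 0.57 282 (array([ 334.6, -373.8]), array([41.8, 54.9], dtype=float32), np.float32(36.9))
pos [525.9 -86.1 197.8] rot [-1.7992e+02 -5.0000e-02  1.0421e+02] F [-0.7  0.8 -0.5] grip 0.0 47.9 t 23.9
shift cm [-21.19  -6.74   5.77] turn [-0.0014 -0.0009  0.0001]
```

View pics/seated.png

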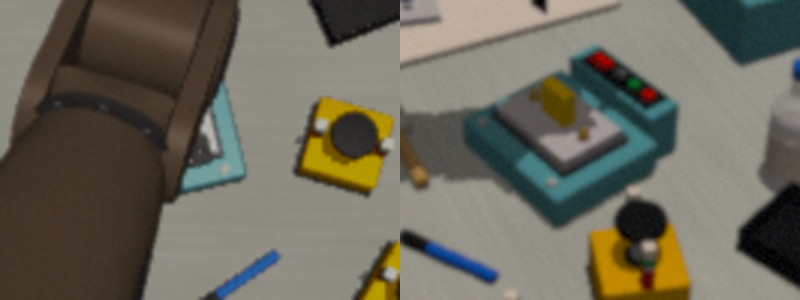

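The plate lies flush, and both pins show through its holes at (535,95) and (583,133) of the side crop. Now I shut the fingers and go over the left station.

```bash
python3 -m inch '[[0,0,0,-1.6,-0.5,0,1],[0,0,0,-3.2,-1,0,1],[0,0,0,-3.6,-1.1,0,1],[0,0,0,-3.6,-1.1,0,1],[0,0,0,-3.6,-1.1,0,1],[0,0,0,-3.2,-1,0,1],[0,0,0,-1.6,-0.5,0,1],[0,0,0,-0.8,-0.3,0,1],[0,0,0,0,0,1,1],[0,0,0,0,0,2,1],[0,0,0,0,0,3,1],[0,0,0,0,0,2,1],[0,0,0,0,0,1,1],[0,0,0,0,0,0,1],[0,0,0,0,0,0,1]]';  python3 tips.py pics/tips3.png;python3 go.py 514 -308 95 104.2
```

```text
t: 25.78
eef_pos: [514.6, -307.8, 109.4]
tcp_rot: [3.141, 0.001, 1.819]
ft_force: [0.1, 0.8, -0.0]
opening: 0.002
grip_force: 0.0
[ 514.6 -307.8  109.4] 0.0022929884311825924 [ 0.1  0.8 -0. ]
1 243 305 311 [ 511. -316.  156.]
1 244 306 311 [ 512. -317.  153.]
1 245 307 311 [ 513. -318.  150.]
1 246 309 310 [ 513. -321.  149.]
pos [ 514.6 -307.9  109.5] rot [1.7995e+02 5.0000e-02 1.0422e+02] F [-0.4 -0.9  0.8] grip 0.0 0.2 t 25.82
shift cm [ 0.01 -0.06  1.45] turn [0.0009 0.0009 0.0004]
```

Tips are at about z 148, so contact should come at reported z of about 78. Approach, then creep.

```bash
python3 -m inch '[[0,0,0,0,0,1,1],[0,0,0,0,0,1,1],[0,0,0,0,0,0.5,1],[0,0,0,0,0,0,1]]'; python3 -m inch '[[0,0,0,0,0,0.2,1],[0,0,0,0,0,0.2,1],[0,0,0,0,0,0,1]]'; python3 -m inch '[[0,0,0,0,0,0.1,1],[0,0,0,0,0,0.1,1],[0,0,0,0,0,0,1]]'
```

```text
t: 26.32
eef_pos: [514.0, -307.7, 83.1]
tcp_rot: [-3.141, -0.001, 1.819]
ft_force: [-0.3, 0.5, -0.3]
opening: 0.004
grip_force: 0.0
t: 26.7
eef_pos: [514.2, -307.8, 79.7]
tcp_rot: [3.142, -0.0, 1.819]
ft_force: [-0.4, 0.1, 0.8]
opening: 0.005
grip_force: 0.0
t: 27.08
eef_pos: [514.3, -307.9, 77.8]
tcp_rot: [3.141, 0.0, 1.819]
ft_force: [-0.4, 1.1, 2.3]
opening: 0.002
grip_force: 1.2
```

```bash
python3 -m inch '[[0,0,0,0,0,0.1,1],[0,0,0,0,0,0.1,1],[0,0,0,0,0,0,1]]'; python3 -m inch '[[0,0,0,0,0,0.1,1],[0,0,0,0,0,0.1,1],[0,0,0,0,0,0,1]]'
```

```text
t: 27.45
eef_pos: [514.2, -307.9, 75.7]
tcp_rot: [3.141, 0.0, 1.819]
ft_force: [-0.2, 0.8, 3.1]
opening: 0.002
grip_force: 1.5
t: 27.82
eef_pos: [514.3, -307.9, 73.7]
tcp_rot: [3.141, 0.0, 1.819]
ft_force: [-0.5, 0.6, 3.6]
opening: 0.004
grip_force: 1.9
```

```bash
python3 -m inch '[[0,0,0,0,0,0.2,1],[0,0,0,0,0,0.3,1],[0,0,0,0,0,0.3,1],[0,0,0,0,0,0.2,1],[0,0,0,0,0,0.2,1],[0,0,0,0,0,0,1],[0,0,0,0,0,0,1],[0,0,0,0,0,0,1]]'
cat > head.py <<'E'
from m import *; import sys
F=[]
for k in range(3):
    p=env.read_camera('side'); w=cloud(p); z=w[...,2]; V=p['img'].max(2); F.append(env.state()['ft_force'])
    m=(np.hypot(w[...,0]-514,w[...,1]+308)<25)&(np.hypot(w[...,0]-514,w[...,1]+308)>14)&(z>75)&(z<125)&(V<70)&(w[...,1]<-308)
    print(m.sum(),np.nanpercentile(z[m],[25,50,75,90]).round(1))
print(env.state()['eef_pos'].round(1),np.mean(F,0).round(2),env.state()['t'])
cv2.imwrite(sys.argv[1],cv2.resize(p['img'][195:295,250:370,::-1],(720,600),interpolation=cv2.INTER_CUBIC))
E
python3 head.py pics/head1.png
python3 - <<'E'
from m import *
g=np.load('pics/side1.npz'); w=g['w']; z=w[...,2]; V=g['img'].max(2); r=np.hypot(w[...,0]-514,w[...,1]+308)
m=(r<25)&(r>14)&(z>75)&(z<125)&(V<70)&(w[...,1]<-308); print('rest',m.sum(),np.nanpercentile(z[m],[25,50,75,90]).round(1))
E
```

```text
t: 28.82
eef_pos: [514.3, -307.9, 61.9]
tcp_rot: [3.141, 0.0, 1.819]
ft_force: [-1.2, 1.8, 7.6]
opening: 0.002
grip_force: 4.0
81 [ 96.5  98.6  99.5 100.5]
88 [ 97.   98.7 100.6 106.9]
88 [ 97.   99.1 100.4 109.4]
[ 514.3 -307.9   61.9] [-1.97  0.71  8.31] 28.975
rest 91 [113.2 114.4 116.  117.3]
```

The head is down about 15.5 mm by depth and 14 to 16 mm by force and contact height. I'll go 3 mm more.

```bash
python3 -m inch '[[0,0,0,0,0,0.1,1],[0,0,0,0,0,0.1,1],[0,0,0,0,0,0.1,1],[0,0,0,0,0,0,1],[0,0,0,0,0,0,1],[0,0,0,0,0,0,1],[0,0,0,0,0,0,1]]'; python3 head.py pics/head2.png
```

```text
t: 29.85
eef_pos: [514.3, -307.9, 59.0]
tcp_rot: [3.141, 0.0, 1.819]
ft_force: [-1.4, 0.3, 9.3]
opening: 0.004
grip_force: 4.5
82 [ 94.5  96.4  99.  115.4]
76 [93.6 95.6 96.9 98.3]
84 [ 93.8  95.6  98.  110.6]
[ 514.3 -307.9   59. ] [-1.38  1.16  9.41] 30.0
```

View pics/head2.png

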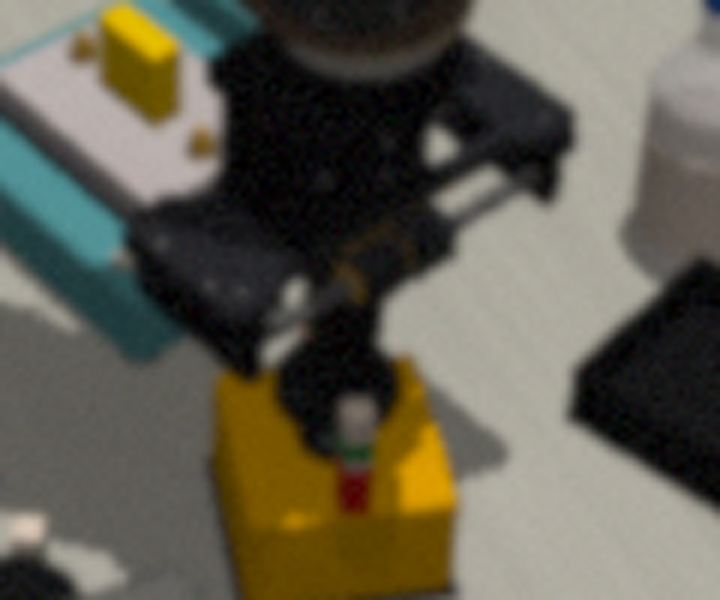

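The head, at (338,385), is about 18.7 mm down by depth and about 17.5 mm by force, which is mid-band. The plate is still flush at the upper left. Handing in.

```bash
python3 -c "
from cell import env; print(env.job_done())"
```

```text
the job is handed in; nothing more can be done
None
```

I handed the job in with the yellow-grip plate flush on the bed over both pins and released, and the left station's plunger held about 18 mm down, mid-green, at about 9.4 N; the first grasp closed just above the grip without moving the plate, the second held, and the hand-in reported no verdict.

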